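# Ready the label printer and print a label for the jar on the scale

### The arm

A 6-joint arm with a two-finger parallel gripper is mounted at the origin on the work surface. World frame = base frame: x ahead of the robot, y to its left, z up, the work surface at z = 0. Lengths are in mm, angles in rad, forces in N, time in s.
With the tool pointing down it reaches from about 300 to 775 mm from the base axis. Payload 14.6 kg.
Tool frame: the origin (TCP) lies midway between the tips of the shut fingers; the grasp point (between the pads) lies 19 mm behind it (pinch_z is the distance from the TCP to the grasp point, in mm); z points along the fingers, y is the direction in which the jaws open and shut (so a half turn about z gives the same grasp; the last joint's range is limited). The gripper opens to 94 mm and grips with 3 to 60 N. Pads are 16 mm wide; open, the fingers measure 119 mm over their backs; the gripper's body (75 mm by 177 mm) begins 78 mm behind the grasp point.
Start: joints at [1.078, 0.3, 1.521, -0, 1.321, -0.067], TCP at [227.173, 500.881, 205.446] pointing down, gripper open.
Joint ranges: [-3.03, 3.03], [-0.79, 2.21], [0.23, 2.52], [-1.04, 4.18], [0, 3.07], [-2.55, 2.55]. Speed limits (rad/s): [2.22, 2.22, 2.57, 3.14, 3.14, 3.14].

### API

Orientations are given as [roll, pitch, yaw] about the fixed x, y, z axes, in that order (R = Rz(yaw) Ry(pitch) Rx(roll)).
In Python, from cell import read_state, camera, sign_off, pinch_z gives the robot as it stands. The module is installed in compiled form; this text tells all that it offers.
- The arm moves only by the tool servo_tool, never from a script. Its argument "series" is a list of rows, each a list of 6 numbers: the shift along the tool's x, y, z in cm, then the turn, a rotation vector about the tool's x, y, z in rad. In form: [[tx, ty, tz, rx, ry, rz], ...]. A call has exactly 10 rows; each row is the pose to reach, as a shift and turn from the pose commanded when the call began, along the tool's axes at that moment; what a row does not reach only later rows make up. A row lasts 1/12 s, in which the tool goes at most 41.7 mm and 7.16 degrees, less where a joint would pass 70% of its speed; a pose out of reach is approached as far as the arm can. A call with a gripper value outside its range is refused whole. "gripper" is the finger opening in cm, from 0 to 9.4, set as the call begins (left out, the last holds). The fingers move at their own pace and stop on an object; "grip_force" is the grip in N (left out, the last holds). Time passes only in rows, so rows that repeat a pose let the fingers close, or fill a call up. It gives the time, the measured TCP pose, the force and the opening at its end, in the units of the state.
- read_state(): the state, without advancing time (a new reading comes with each control period).
- camera(name): name is "scene" or "top" or "wrist"; returns a dict with "pixels" (420x560x3 uint8, red, green, blue), "fx", "fy", "cx", "cy" (pixels), "pose" (4x4, takes a point from camera to world coordinates); the wrist camera has in their place "mount" (4x4, takes a point from camera to tool coordinates, whose origin is the TCP and whose axes are the flange's). Camera axes: x right, y down, z forward; pixel columns grow to the right and rows downward; lengths in mm; the calibration is good to about 2 mm. A picture is of the moment at which its call begins: read the wrist's pose just before it. There is no depth.
- sign_off(): hands the job in, once; it reports no verdict.
The state is a dict: "clock": time; "joints": joint angles; "qd": joint speeds; "effort": joint torques, N m; "eef_pos": TCP position; "eef_rot": TCP orientation; "wrist_force": force on the tool from outside, world axes, zero at the start; "moment": the same for the moment, N m; "finger_gap": finger opening in mm.
Only numpy, scipy, OpenCV 4.12 (cv2) and the standard library are available. Lean on these libraries where they do the work, as an engineer would, in place of code of your own. Each camera call takes 0.05 s, during which the arm holds its last target.

### The job

The label printer has a fresh roll and the jar to be labelled is already on the scale. With closed fingers, push the printer's lid fully shut, then press the raised half of its rocker switch fully down to turn it on; then, on the scale, press the round key and after it the long bar key, each all the way down so that it stays down. Press no other key, do each step only after the one before, and leave the jar and the other goods standing where they are.

Things in the scene. Friction and masses are not known exactly. Their poses are not given: they have to be found in the camera images.
- scale: Grey counter scale, fixed, 320 mm deep (its x) x 240 mm wide (its y); origin at the centre of its underside on the table, x away from the key side. Along its front edge, at x = -118 mm, a black panel carries four white keys in one row, in order of growing y: long bar (y -70 mm), square (y -10), round (y +40), plus-shaped cross (y +90). Behind them are a flat display strip (x -62) and a steel pan (180 x 220 mm, centre x +60, top 60 mm above the table) with a jar on it.
- key_bar (a joint): Long bar key, 20 x 50 mm, long side along the scale's y. It slides straight down 6 mm against about 3 N of friction and STAYS DOWN when let go; joint value 0 = up, 0.006 m = fully down. 
- key_bar_top (a point): Centre of the top face of the long bar key (its height follows the key: 55 mm above the table when up, 49 mm when down; the panel around it lies at 45 mm).
- key_round (a joint): Round key, 24 mm diameter. It slides straight down 6 mm against about 3 N of friction and STAYS DOWN when let go; joint value 0 = up, 0.006 m = fully down. 
- key_round_top (a point): Centre of the top face of the round key (its height follows the key: 55 mm above the table when up, 49 mm when down; the panel around it lies at 45 mm).
- key_square (a joint): Square key, 20 x 20 mm, not part of the job. It slides straight down 6 mm against about 3 N of friction and STAYS DOWN when let go; joint value 0 = up, 0.006 m = fully down. 
- key_cross (a joint): Plus-shaped key, 24 x 24 mm, not part of the job. It slides straight down 6 mm against about 3 N of friction and STAYS DOWN when let go; joint value 0 = up, 0.006 m = fully down. 
- printer: Grey label printer, fixed, 200 mm deep (its x) x 150 mm wide (its y), 110 mm tall without its lid; origin at the centre of its underside on the table, x away from the rocker side. Its front third is a flat deck (x -100 to -38 mm, top 110 mm) with the rocker; the rest is a well with a label roll under a hinged lid.
- lid (a joint): Printer lid, a flat plate 134 mm (x) x 150 mm (y) x 10 mm, hinged along y at the printer's far side. 0 = shut flat (top face 120 mm above the table, covering printer x -36 to +98 mm); grows as it opens upward, up to 1.3 rad; starts open by 0.45 to 0.75. A stiff hinge (0.16 N m, 2 to 3 N at its middle) keeps it where it is left; pushing straight down on the middle of its top closes it.
- lid_front (a point): Middle of the free (robot-side) edge of the lid, on its top face; moves with the lid.
- lid_hinge (a point): Middle of the lid's hinge line, at printer x +98 mm, 110 mm above the table; the lid lies straight from here towards -x of the printer when shut.
- rocker (a joint): Black paddle rocker switch on the printer's deck, 26 mm (x) x 56 mm (y), pivot at printer x -70 mm, y 0, 116 mm above the table. A shallow V: at 0 (off) its -y half lies level and its +y half slopes up; pressing the +y half down turns it to 0.34 rad (on), where the +y half lies level, top 119 mm above the table. Friction of about 0.04 N m (2 N at the middle of a half) keeps it where it is left.
- rocker_on (a point): Middle of the top face of the rocker's +y half (raised at the start, 125 mm above the table), about 18 mm from the pivot; moves with it.
- jar: Jar of amber glass standing on the scale's pan, 64 mm diameter, 75 mm tall; origin at the centre of its underside.
- oil_bottle: Green glass oil bottle, 52 mm diameter, 170 mm tall, stands between the two machines; origin at the centre of its underside. A bystander.
- tin: Tin can, 54 mm diameter, 70 mm tall, stands between the two machines; origin at the centre of its underside. A bystander.
- tea_carton: Brown carton, 90 x 60 x 120 mm tall, to the right; origin at the centre of its underside. A bystander.
- spice_jar: Small jar, 44 mm diameter, 80 mm tall, between the machines, nearest the robot; origin at the centre of its underside. A bystander.
- label_roll: Spare roll of labels standing on end, 60 mm diameter, 50 mm tall, to the left; origin at the centre of its underside. A bystander.
Mind the look-alikes: they are no part of the job. Of the things that look like the jar, the middle-sized one is meant.

How it is judged:
By the outcome, as a careful person would: the job done as asked, in the order asked, and still so for the second after the job is handed in, with the robot touching nothing.
It also fails if it takes over 64 s, if anything falls off the work surface, if the arm or the gripper's body presses on something with over 40 N, if the wrist force passes 120 N, or if a joint passes its speed limit or range.

## Working session

There is one attempt and no reset: what is moved stays moved. The work goes in short steps, Python scripts to look and compute and a tool call to move; the robot and the scene stay as the last step left them, time stands still between calls to the robot, and variables do not carry over. Pictures are saved under pics/ and viewed, and the job is handed in when it is done.

Besides the shell and the picture viewer there is one more tool, called after "Request:" as a command line: name --pt "numbers of a row" for each row, then --argument value for the rest. servo_tool: Moves the arm, as the interface text tells. Its arguments: {"type":"object","properties":{"series":{"type":"array"},"gripper":{"type":"number"},"grip_force":{"type":"number"}},"required":["series"]}

```bash
mkdir -p pics
python3 - <<'E'
from cell import *
import cv2,pickle
print(read_state())
for n in ("scene","top","wrist"):
    c=camera(n); pickle.dump(c,open(f"{n}.pkl","wb")); cv2.imwrite(f"pics/{n}0.png",c["pixels"][:,:,::-1])
    print(n,c["fx"],c["cx"],c["cy"],c.get("pose",c.get("mount")))
print(pinch_z)
E
```

```text
{'clock': 0.0, 'joints': array([ 1.07840493e+00,  3.00466495e-01,  1.52156309e+00,  3.42359965e-06,
        1.32068177e+00, -6.65964442e-02]), 'qd': array([-0.00014509,  0.00015996, -0.00035815,  0.00089345, -0.00133569,
       -0.00018532]), 'effort': array([ 8.91903583e-04, -5.31808662e+01, -3.52730048e+01,  7.08295754e-02,
        2.44613760e-02, -4.78972015e-05]), 'eef_pos': array([227.05605364, 500.66956302, 204.89646368]), 'eef_rot': array([-3.14047666e+00, -7.77546422e-05,  2.71579681e+00]), 'wrist_force': array([1.01564665, 0.23992146, 0.89608773]), 'moment': array([-0.00309113,  0.01049228,  0.00042181]), 'finger_gap': 94.25996347762269}
scene 516.3947179558558 282.0532482896917 202.308367453892 [[-6.91523222e-01  5.63982284e-01 -4.51353095e-01  1.36028354e+03]
 [ 7.22351160e-01  5.38086943e-01 -4.34363032e-01  7.09991173e+02]
 [-2.10584782e-03 -6.26407555e-01 -7.79492874e-01  1.36456044e+03]
 [ 0.00000000e+00  0.00000000e+00  0.00000000e+00  1.00000000e+00]]
top 526.4416528104927 287.28874224141265 198.60728589826212 [[-1.92856153e-02 -9.94366826e-01  1.04224179e-01  4.49100157e+02]
 [-9.99803930e-01  1.96485755e-02  2.45679802e-03 -4.95229803e+00]
 [-4.49081511e-03 -1.04156363e-01 -9.94550795e-01  1.76730799e+03]
 [ 0.00000000e+00  0.00000000e+00  0.00000000e+00  1.00000000e+00]]
wrist 294.41554904825585 279.44142484638104 211.14236623105836 [[-9.44540471e-04 -9.61594258e-01 -2.74473297e-01  7.93760019e+01]
 [ 9.99999110e-01 -6.49586879e-04 -1.16550725e-03 -1.99873524e-01]
 [ 9.42450824e-04 -2.74474154e-01  9.61594015e-01 -1.79958919e+02]
 [ 0.00000000e+00  0.00000000e+00  0.00000000e+00  1.00000000e+00]]
18.8
```

View pics/scene0.png

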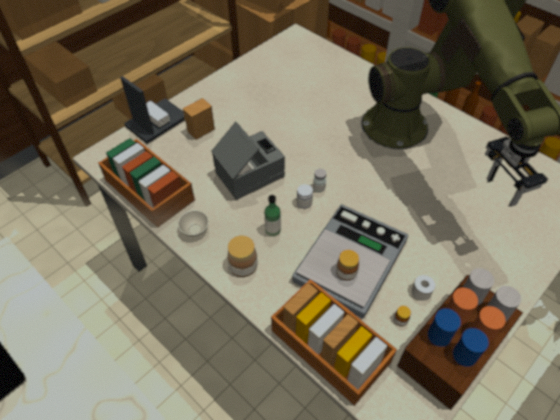

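View pics/top0.png

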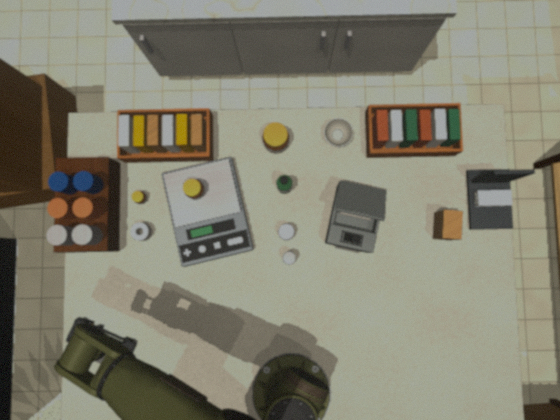

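View pics/wrist0.png

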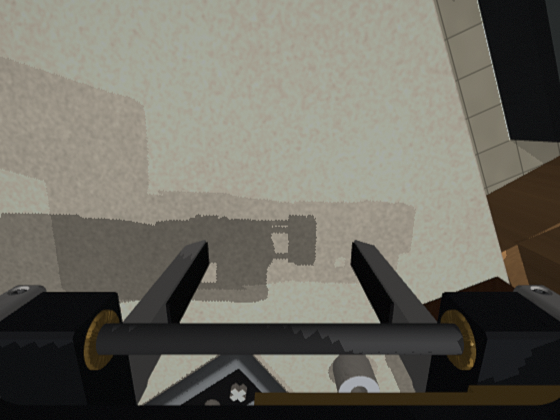

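The top view shows the scale at about (207,212), with the key row from cross (187,252) to bar (236,241). The printer is at about (357,215), with its lid open towards the far side. I'll enlarge both next.

Run:
```python
import cv2
t=cv2.imread("pics/top0.png"); s=cv2.imread("pics/scene0.png")
k=lambda im,x,y,w,h,f:cv2.resize(im[y:y+h,x:x+w],None,fx=f,fy=f,interpolation=cv2.INTER_CUBIC)
cv2.imwrite("pics/a.png",k(t,155,150,100,120,5)); cv2.imwrite("pics/b.png",k(t,315,170,85,90,6.5)); cv2.imwrite("pics/c.png",k(s,200,110,100,90,6.5))
cv2.imwrite("pics/d.png",k(s,290,200,120,110,5))
```

```text
(no output)
```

View pics/a.png

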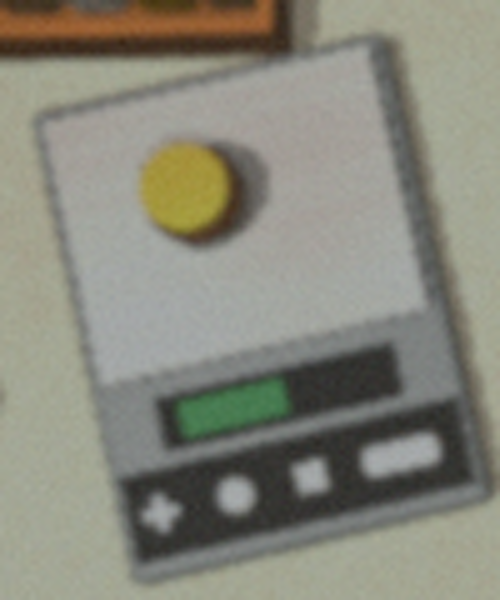

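View pics/b.png

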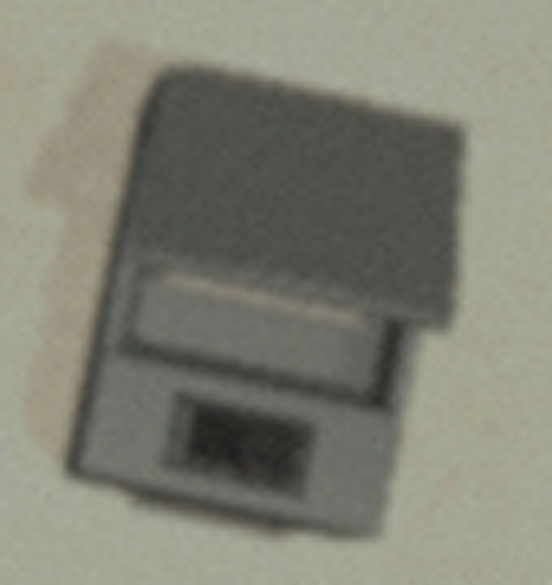

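View pics/c.png

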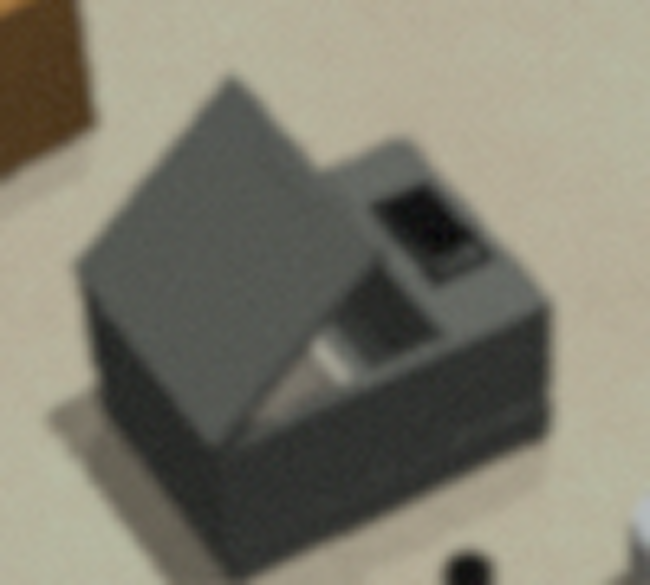

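View pics/d.png

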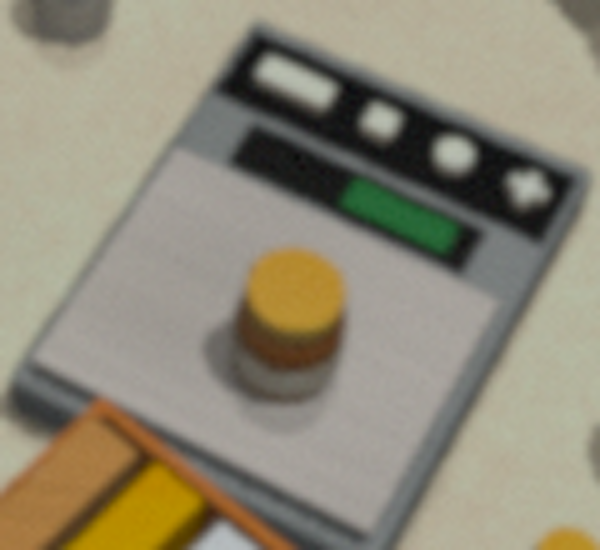

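```bash
cat > h.py <<'E'
import numpy as np,cv2,pickle
def ray(c,u,v,P=None):
    P=c["pose"] if P is None else P
    d=P[:3,:3]@np.array([(u-c["cx"])/c["fx"],(v-c["cy"])/c["fy"],1]); return P[:3,3],d
def onz(c,u,v,z,P=None):
    o,d=ray(c,u,v,P); return o+d*(z-o[2])/d[2]
def tri(c1,p1,c2,p2):
    o1,d1=ray(c1,*p1);o2,d2=ray(c2,*p2)
    d1=d1/np.linalg.norm(d1);d2=d2/np.linalg.norm(d2)
    A=np.stack([d1,-d2],1);s=np.linalg.lstsq(A,o2-o1,rcond=None)[0]
    a=o1+d1*s[0];b=o2+d2*s[1];return (a+b)/2,np.linalg.norm(a-b)
E
python3 - <<'E'
from h import *
np.set_printoptions(precision=1,suppress=True)
T=pickle.load(open("top.pkl","rb"));S=pickle.load(open("scene.pkl","rb"))
def blobs(c,box,f,amin,amax):
    x,y,w,h=box; im=c["pixels"][y:y+h,x:x+w]; im=cv2.resize(im,None,fx=8,fy=8,interpolation=cv2.INTER_CUBIC).astype(int)
    m=f(im).astype(np.uint8)
    n,l,st,ce=cv2.connectedComponentsWithStats(m)
    return [((ce[i][0]+.5)/8-.5+x,(ce[i][1]+.5)/8-.5+y,st[i][4]/64) for i in range(1,n) if amin<st[i][4]/64<amax]
kt=[b for b in blobs(T,(182,232,68,32),lambda i:i.min(2)>125,15,150)]
ks=[b for b in blobs(S,(336,205,66,45),lambda i:i.min(2)>125,15,150)]
kt.sort(); ks.sort(reverse=True)
for b in kt: print("top",np.array(b),onz(T,b[0],b[1],55))
for b in ks: print("scn",np.array(b),onz(S,b[0],b[1],55))
for a,b in zip(kt,ks): print(tri(T,a[:2],S,b[:2]))
for z in (117,121): 
  for nm,c,box in(("top",T,(338,226,32,24)),("scn",S,(252,135,30,22))):
    for b in blobs(c,box,lambda i:i.max(2)<38,10,500): print(nm,np.array(b),onz(c,b[0],b[1],z))
# corners: top crop b /6.5 + (315,170); scene crop c /6.5+(200,110)
B=lambda u,v:(u/6.5-.5+315,v/6.5-.5+170); C=lambda u,v:(u/6.5-.5+200,v/6.5-.5+110)
for n,p,q in (("lid hinge L(+y)",(155,75),(225,440)),("lid hinge R",(462,128),(80,265)),("lid free R",(450,328),(232,75)),("lid free L",(128,258),(382,258)),
  ("front L",(72,472),(548,303)),("front R",(382,535),(403,140))):
    print(n,*tri(T,B(*p),S,C(*q)), onz(T,*B(*p),110))
E
```

```text
top [183.7 237.9  45.2] [507.  338.2  55. ]
top [186.7 252.2  24.7] [460.6 328.4  55. ]
top [201.7 248.6  34.2] [471.1 279.7  55. ]
top [216.8 244.9  30.6] [482.3 230.8  55. ]
top [234.7 240.6  82.9] [495.  172.4  55. ]
scn [395.1 237.   25.6] [460.2 327.5  55. ]
scn [380.4 230.2  33. ] [470.8 279.2  55. ]
scn [365.8 223.6  26.7] [482.  230.5  55. ]
scn [348.8 215.7  72.2] [494.9 171.9  55. ]
(array([500.5, 335.5, 105.3]), np.float64(17.330387841583285))
(array([473.9, 304.8,  82.6]), np.float64(44.86290774904091))
(array([484.5, 257. ,  82. ]), np.float64(45.21717033692248))
(array([498.3, 205.2,  88.1]), np.float64(53.51770201931291))
scn [265.  144.   73.3] [ 493.8 -203.8  117. ]
scn [265.  144.   73.3] [ 496.5 -200.9  121. ]
lid hinge L(+y) [ 673.9 -162.9  125.2] 0.827542700710185 [ 675.7 -164.   110. ]
lid hinge R [ 643.7 -308.8  123.6] 3.932580506611326 [ 646.6 -312.8  110. ]
lid free R [ 544.4 -287.5  201.9] 2.203848932064946 [ 549.2 -303.2  110. ]
lid free L [ 580.1 -142.   197.9] 3.4111686608381953 [ 586.3 -148.3  110. ]
front L [ 484.8 -120.2  110.3] 4.9926305643997555 [ 483.2 -118.3  110. ]
front R [ 449.6 -266.7  106. ] 1.5935574636733236 [ 450.1 -266.7  110. ]
```

Request:
servo_tool --pt "-3.1 -2.55 -1 0 0 0.07" --pt "-6.2 -5.1 -2 0 0 0.14" --pt "-9.3 -7.65 -3 0 0 0.21" --pt "-12.4 -10.2 -4 0 0 0.28" --pt "-15.5 -12.75 -5 0 0 0.35" --pt "-18.6 -15.3 -6 0 0 0.42" --pt "-21.7 -17.85 -7 0 0 0.49" --pt "-24.8 -20.4 -8 0 0 0.56" --pt "-27.9 -22.95 -9 0 0 0.63" --pt "-31 -25.5 -10 0 0 0.7" --gripper 0 --grip_force 20

```text
clock: 0.98
eef_pos: [404.4, 138.7, 306.0]
eef_rot: [3.141, 0.0, 2.012]
wrist_force: [0.8, 1.0, 1.2]
finger_gap: 30.8
```

```bash
cat > go.py <<'E'
import sys,numpy as np
from scipy.spatial.transform import Rotation as Ro
from cell import read_state
s=read_state();p=s["eef_pos"];R=Ro.from_euler("xyz",s["eef_rot"])
t=np.array([float(a) for a in sys.argv[1:4]]);ty=float(sys.argv[4]) # wanted world angle of tool y, deg
G=Ro.from_matrix(np.stack([[-np.sin(np.radians(ty)),np.cos(np.radians(ty)),0],[np.cos(np.radians(ty)),np.sin(np.radians(ty)),0],[0,0,-1]],1))
np.set_printoptions(precision=3,suppress=True)
print("t",s["clock"],"p",p,"F",s["wrist_force"],"gap",s["finger_gap"],"j",s["joints"])
print("cm",R.inv().apply(t-p)/10,"rot",(R.inv()*G).as_rotvec(),"rows",np.linalg.norm(t-p)/41)
E
python3 go.py 584 -220.5 300 -13
```

```text
t 0.9833 p [404.398 138.659 306.023] F [0.839 0.967 1.232] gap 30.785914770138575 j [ 0.245 -0.043  1.675  0.     1.509 -0.197]
cm [-40.146   0.886   0.603] rot [ 0.    -0.     0.669] rows 9.79528656893356
```

Request:
servo_tool --pt "-4 0.1 0 0 0 0.07" --pt "-8 0.2 0 0 0 0.14" --pt "-12 0.3 0 0 0 0.21" --pt "-16 0.4 0 0 0 0.28" --pt "-20 0.5 0 0 0 0.35" --pt "-24 0.6 0 0 0 0.42" --pt "-28 0.7 0 0 0 0.49" --pt "-32 0.8 0 0 0 0.56" --pt "-36 0.9 0 0 0 0.63" --pt "-40 0.9 0 0 0 0.67"

```text
clock: 1.82
eef_pos: [584.9, -218.5, 305.0]
eef_rot: [-3.141, -0.0, 1.342]
wrist_force: [1.7, 0.2, -0.9]
finger_gap: 0.3
```

```bash
python3 go.py 584 -220.5 190 -13;  python3 - <<'E'
from cell import *
import cv2,pickle
s=read_state()
for n in ("wrist","top"):
    c=camera(n); c["state"]=s;pickle.dump(c,open(f"{n}1.pkl","wb")); cv2.imwrite(f"pics/{n}1.png",c["pixels"][:,:,::-1])
E
```

```text
t 1.8167 p [ 584.934 -218.464  305.035] F [ 1.674  0.177 -0.899] gap 0.25802843334582387 j [-0.416  0.426  1.125  0.     1.592 -0.187]
cm [-0.221 -0.039 11.503] rot [-0.    -0.    -0.002] rows 2.8062544208896107
```

View pics/wrist1.png

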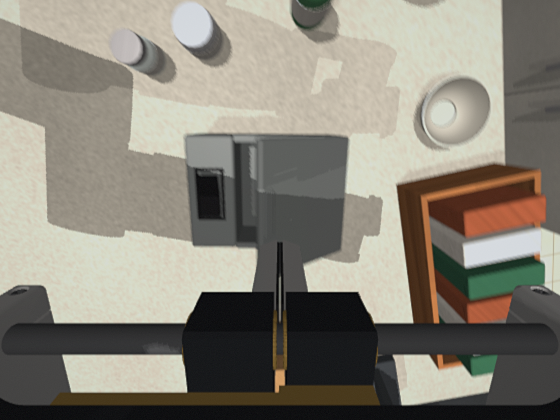

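The wrist view shows the printer with its deck corners at (187,136) and (193,245). The black rocker is at about (208,194), and the fingertips (280,243) are above the lid.

Run:
```python
from h import *
from scipy.spatial.transform import Rotation as Ro
np.set_printoptions(precision=1,suppress=True)
c=pickle.load(open("wrist1.pkl","rb"));s=c["state"]
M=np.eye(4);M[:3,:3]=Ro.from_euler("xyz",s["eef_rot"]).as_matrix();M[:3,3]=s["eef_pos"]
P=M@c["mount"]
for n,p,z in (("fl",(187,136),110),("fr",(193,245),110),("dl",(233,136),110),("dr",(237,245),110)): print(n,onz(c,*p,z,P))
im=c["pixels"].astype(int)[150:240,185:232]; m=(im.max(2)<45).astype(np.uint8)
n,l,st,ce=cv2.connectedComponentsWithStats(m)
for i in range(1,n):
  if st[i][4]>30:
    q=ce[i]+[185,150];print(st[i],q,onz(c,*q,120,P))
    ys,xs=np.where(l==i);r=cv2.minAreaRect(np.stack([xs+185,ys+150],1).astype(np.float32));print(r,[onz(c,*b,119,P) for b in cv2.boxPoints(r)])
cv2.imwrite("pics/w1z.png",cv2.resize(c["pixels"][120:280,170:370,::-1],None,fx=4,fy=4,interpolation=cv2.INTER_CUBIC))
```

```text
fl [ 489.9 -125.5  110. ]
fr [ 452.8 -265.4  110. ]
dl [ 545.2 -138.4  110. ]
dr [ 511.5 -279.1  110. ]
[  10   19   30   50 1021] [208.5 196.8] [ 496.2 -203.6  120. ]
((209.81324768066406, 193.51168823242188), (50.65117645263672, 26.760286331176758), 86.42366790771484) [array([ 489.8, -166.1,  119. ]), array([ 522.7, -171.6,  119. ]), array([ 508.3, -235.7,  119. ]), array([ 473.7, -229.9,  119. ])]
```

View pics/w1z.png

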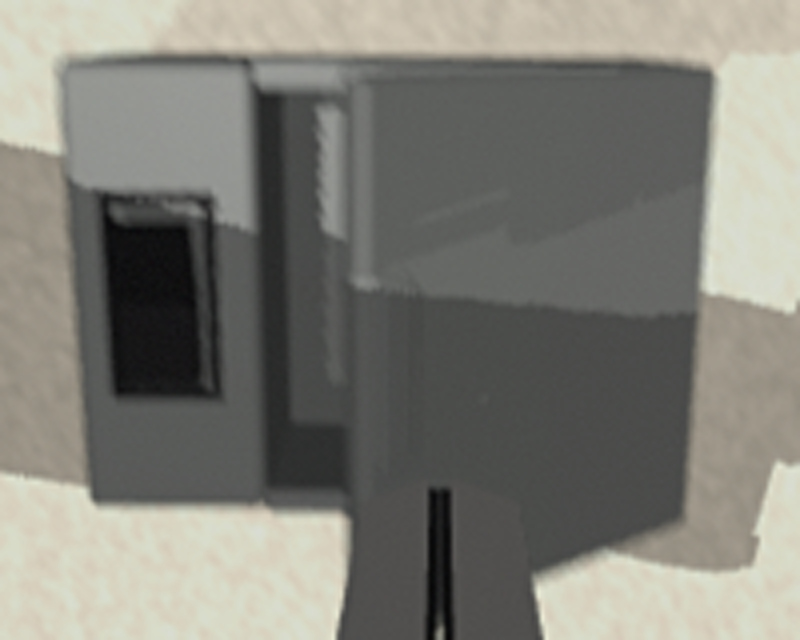

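The wrist-view rays put the printer within 5 mm of the first estimate. The tip is about 22 mm inside the lid's free edge, so I'm pushing straight down.

Request:
servo_tool --pt "0 0 3 0 0 0" --pt "0 0 6 0 0 0" --pt "0 0 9 0 0 0" --pt "0 0 11 0 0 0" --pt "0 0 12 0 0 0" --pt "0 0 13 0 0 0" --pt "0 0 14 0 0 0" --pt "0 0 15 0 0 0" --pt "0 0 16 0 0 0" --pt "0 0 17 0 0 0" --gripper 0

```text
clock: 2.75
eef_pos: [584.6, -216.6, 135.1]
eef_rot: [3.141, 0.0, 1.346]
wrist_force: [-1.0, 0.6, 2.6]
finger_gap: 0.7
```

Request:
servo_tool --pt "0 0 0.3 0 0 0" --pt "0 0 0.6 0 0 0" --pt "0 0 0.9 0 0 0" --pt "0 0 1.1 0 0 0" --pt "0 0 1.2 0 0 0" --pt "0 0 1.3 0 0 0" --pt "0 0 1.4 0 0 0" --pt "0 0 1.5 0 0 0" --pt "0 0 1.5 0 0 0" --pt "0 0 1.5 0 0 0"

```text
clock: 3.58
eef_pos: [584.5, -216.6, 120.4]
eef_rot: [3.142, 0.0, 1.346]
wrist_force: [0.1, 1.1, -0.2]
finger_gap: 0.4
```

Request:
servo_tool --pt "0 0 0.05 0 0 0" --pt "0 0 0.1 0 0 0" --pt "0 0 0.15 0 0 0" --pt "0 0 0.2 0 0 0" --pt "0 0 0.2 0 0 0" --pt "0 0 0.25 0 0 0" --pt "0 0 0.25 0 0 0" --pt "0 0 0.3 0 0 0" --pt "0 0 0.3 0 0 0" --pt "0 0 0.3 0 0 0"

```text
clock: 4.42
eef_pos: [584.7, -216.7, 120.0]
eef_rot: [3.14, 0.0, 1.346]
wrist_force: [-10.1, 4.2, 21.3]
finger_gap: 0.4
```

The force rose to 21 N at z=120, so the lid is shut. Next I'll lift and check with a picture.

Request:
servo_tool --pt "0 0 -1 0 0 0" --pt "0 0 -3 0 0 0" --pt "0 0 -6 0 0 0" --pt "0 0 -9 0 0 0" --pt "2 -2 -9 0 0 0" --pt "2 -4 -9 0 0 0" --pt "2 -6 -9 0 0 0" --pt "2 -8 -9 0 0 0" --pt "2 -9 -9 0 0 0" --pt "2 -9 -9 0 0 0"

```text
clock: 5.25
eef_pos: [500.1, -176.7, 208.0]
eef_rot: [3.141, 0.0, 1.346]
wrist_force: [0.6, 0.8, -0.1]
finger_gap: 0.6
```

```bash
python3 go.py 501 -183 140 -13;  python3 - <<'E'
from cell import *
import cv2,pickle
s=read_state()
for n in ("wrist","scene","top"):
    c=camera(n); c["state"]=s;pickle.dump(c,open(f"{n}2.pkl","wb")); cv2.imwrite(f"pics/{n}2.png",c["pixels"][:,:,::-1])
s=cv2.imread("pics/scene2.png");cv2.imwrite("pics/s2z.png",cv2.resize(s[110:200,200:300],None,fx=6,fy=6,interpolation=cv2.INTER_CUBIC))
E
```

```text
t 5.25 p [ 500.128 -176.703  208.026] F [ 0.576  0.809 -0.054] gap 0.6114878201815364 j [-0.409  0.254  1.574 -0.     1.314 -0.184]
cm [-0.593  0.222  6.803] rot [0.001 0.    0.002] rows 1.666391107302827
```

View pics/wrist2.png

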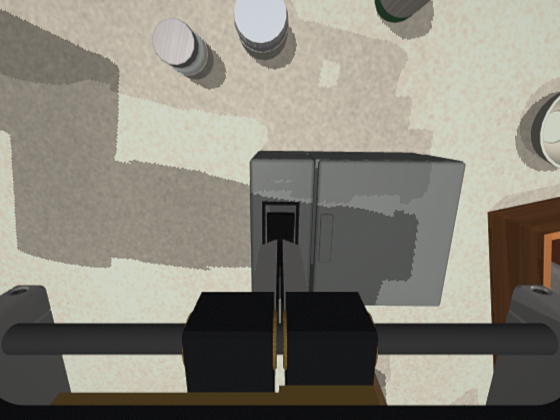

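View pics/s2z.png

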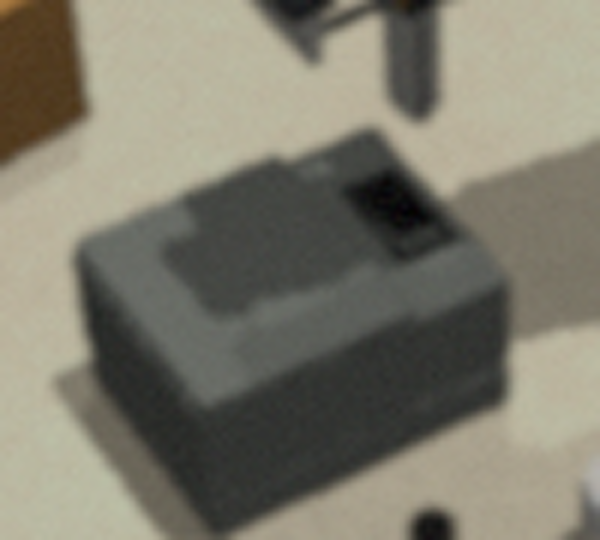

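The lid is shut flat. The rocker's recess starts at (263–299, 203) in the wrist view. I'll check the aim against it.

Run:
```python
from h import *
from scipy.spatial.transform import Rotation as Ro
np.set_printoptions(precision=1,suppress=True)
c=pickle.load(open("wrist2.pkl","rb"));s=c["state"]
M=np.eye(4);M[:3,:3]=Ro.from_euler("xyz",s["eef_rot"]).as_matrix();M[:3,3]=s["eef_pos"]
P=M@c["mount"]
O=np.array([497,-201]);ex=np.array([.974,-.227]);ey=np.array([.227,.974])
for n,p,z in (("recess l",(263,203),111),("recess r",(299,203),111),("paddle l",(266,214),130),("paddle r",(295,214),130),("front",(251,160),110),("front2",(252,250),110),("deck back",(312,160),112)):
    w=onz(c,*p,z,P); d=w[:2]-O; print(n,w,"printer rel pivot",d@ex,d@ey)
cv2.imwrite("pics/w2z.png",cv2.resize(c["pixels"][140:290,230:330,::-1],None,fx=5,fy=4,interpolation=cv2.INTER_CUBIC))
```

```text
recess l [ 487.  -164.9  111. ] printer rel pivot -17.934748237481905 32.919482885237585
recess r [ 521.1 -172.7  111. ] printer rel pivot 17.016461971693722 33.00998083836673
paddle l [ 489.3 -171.1  130. ] printer rel pivot -14.264652080196297 27.422908909618666
paddle r [ 515.2 -177.   130. ] printer rel pivot 12.239802585653434 27.490242796019974
front [ 485.9 -122.3  110. ] printer rel pivot -28.6989969078507 74.144972183483
front2 [ 464.1 -210.6  110. ] printer rel pivot -29.830393742407423 -16.857763533118607
deck back [ 541.3 -134.8  112. ] printer rel pivot 28.151770857151558 74.51613057699971
```

View pics/w2z.png

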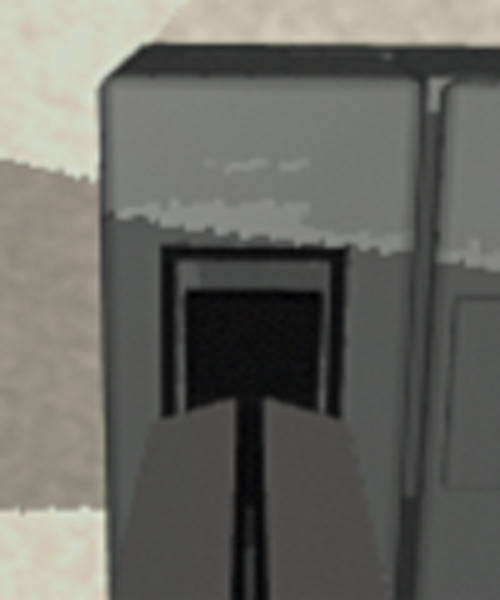

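Request:
servo_tool --pt "-0.6 0.2 0 0 0 0" --pt "-0.6 0.2 2 0 0 0" --pt "-0.6 0.2 4 0 0 0" --pt "-0.6 0.2 6 0 0 0" --pt "-0.6 0.2 7 0 0 0" --pt "-0.6 0.2 7.5 0 0 0" --pt "-0.6 0.2 7.9 0 0 0" --pt "-0.6 0.2 8.3 0 0 0" --pt "-0.6 0.2 8.6 0 0 0" --pt "-0.6 0.2 8.7 0 0 0"

```text
clock: 6.23
eef_pos: [502.2, -183.4, 120.8]
eef_rot: [3.14, 0.0, 1.346]
wrist_force: [1.6, 0.8, 1.5]
finger_gap: 0.3
```

Request:
servo_tool --pt "0 0 0.05 0 0 0" --pt "0 0 0.1 0 0 0" --pt "0 0 0.15 0 0 0" --pt "0 0 0.2 0 0 0" --pt "0 0 0.25 0 0 0" --pt "0 0 0.3 0 0 0" --pt "0 0 0.3 0 0 0" --pt "0 0 0.3 0 0 0" --pt "0 0 0.3 0 0 0" --pt "0 0 0.3 0 0 0"

```text
clock: 7.07
eef_pos: [502.1, -183.4, 119.1]
eef_rot: [3.14, 0.0, 1.346]
wrist_force: [-4.7, 3.9, 17.1]
finger_gap: 0.0
```

Request:
servo_tool --pt "0 0 -1 0 0 0" --pt "0 0 -3 0 0 0" --pt "0 0 -6 0 0 0" --pt "0 0 -9 0 0 0" --pt "4 0 -9 0 0 0" --pt "8 0 -9 0 0 0" --pt "12 0 -9 0 0 0" --pt "16 0 -9 0 0 0" --pt "20 0 -9 0 0 0" --pt "20 0 -9 0 0 0"

```text
clock: 7.9
eef_pos: [546.9, 17.1, 207.6]
eef_rot: [-3.141, -0.001, 1.351]
wrist_force: [-0.2, -0.3, -0.3]
finger_gap: 0.3
```

```bash
python3 go.py 471 279.5 200 12.5;  python3 - <<'E'
from cell import *
import cv2,pickle
s=read_state()
for n in ("scene","top"):
    c=camera(n); cv2.imwrite(f"pics/{n}3.png",c["pixels"][:,:,::-1])
s=cv2.imread("pics/scene3.png");t=cv2.imread("pics/top3.png")
k=lambda a:cv2.resize(a,(400,400),interpolation=cv2.INTER_CUBIC)
s0=cv2.imread("pics/scene2.png")
cv2.imwrite("pics/s3z.png",cv2.hconcat([k(s0[130:170,245:285]),k(s[130:170,245:285])]))
E
```

```text
t 7.9 p [546.929  17.077 207.595] F [-0.198 -0.311 -0.301] gap 0.3314261368273838 j [-0.036  0.292  1.526  0.001  1.323  0.184]
cm [ 23.948 -13.144   0.78 ] rot [ 0.    -0.001 -0.438] rows 6.665659372061496
```

View pics/s3z.png

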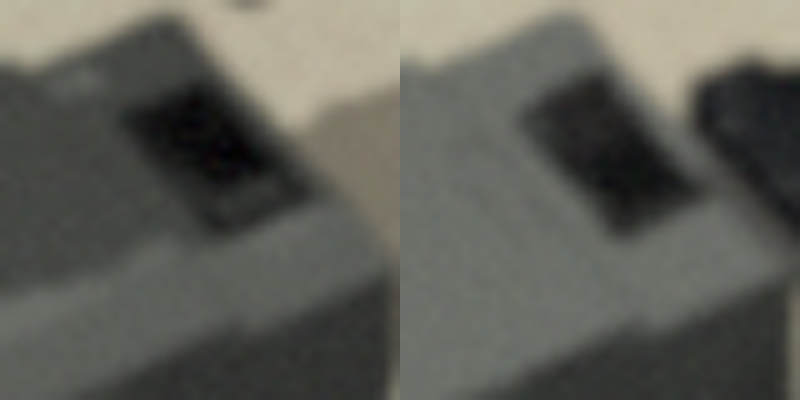

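The rocker's near (+y) half now fills its recess, so it has tipped over, matching the 119.1 mm stop. Next is the round key.

Request:
servo_tool --pt "3 -1.6 0 0 0 -0.05" --pt "6 -3.2 0 0 0 -0.1" --pt "9 -4.8 0 0 0 -0.15" --pt "12 -6.4 0 0 0 -0.2" --pt "15 -8 0 0 0 -0.25" --pt "18 -9.6 0 0 0 -0.32" --pt "21 -11.4 0 0 0 -0.38" --pt "23.9 -13.1 0 0 0 -0.44" --pt "23.9 -13.1 2 0 0 -0.44" --pt "23.9 -13.1 4 0 0 -0.44"

```text
clock: 8.83
eef_pos: [472.3, 274.2, 167.8]
eef_rot: [3.14, -0.0, 1.787]
wrist_force: [-0.3, -0.2, -0.9]
finger_gap: 0.5
```

```bash
python3 go.py 471 279.5 60 12.5;  python3 - <<'E'
from cell import *
from h import *
from scipy.spatial.transform import Rotation as Ro
s=read_state();c=camera("wrist");cv2.imwrite("pics/w4.png",c["pixels"][:,:,::-1])
M=np.eye(4);M[:3,:3]=Ro.from_euler("xyz",s["eef_rot"]).as_matrix();M[:3,3]=s["eef_pos"]
P=np.linalg.inv(M@c["mount"])
for n,p in (("round",(471,279.5,55)),("bar",(495,172.2,55)),("square",(482.2,230.7,55)),("cross",(460.4,328,55)),("tip",s["eef_pos"])):
    q=P[:3,:3]@np.array(p)+P[:3,3];print(n,c["fx"]*q[0]/q[2]+c["cx"],c["fy"]*q[1]/q[2]+c["cy"])
E
```

```text
t 8.8333 p [472.33  274.224 167.794] F [-0.318 -0.235 -0.874] gap 0.5381621955266416 j [ 0.459  0.323  1.58  -0.     1.236  0.243]
cm [ 0.541 -0.039 10.779] rot [ 0.002 -0.    -0.002] rows 2.6324643790120286
round 278.87724508548115 202.02319330568167
bar 279.36842983769736 296.6055259602165
square 279.37188573446355 247.33598567564206
cross 278.86908679902876 152.82186390702367
tip 279.20599232619577 251.72403043944672
```

View pics/w4.png

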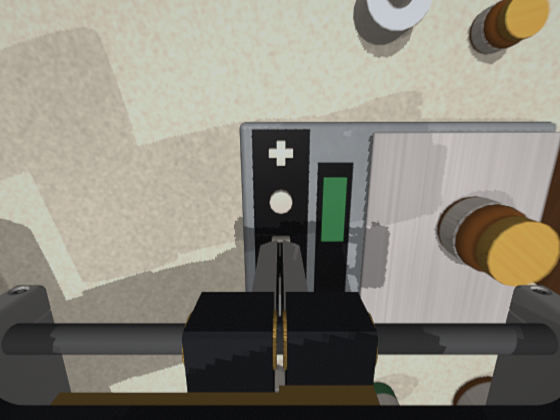

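The round key, the disc next to the plus, is seen at (281,203) and predicted at (279,202), so the aim is confirmed. I'm going down on it.

Request:
servo_tool --pt "0.5 0.05 0 0 0 0" --pt "0.5 0.05 3 0 0 0" --pt "0.5 0.05 6 0 0 0" --pt "0.5 0.05 9 0 0 0" --pt "0.5 0.05 10.5 0 0 0" --pt "0.5 0.05 11 0 0 0" --pt "0.5 0.05 11.2 0 0 0" --pt "0.5 0.05 11.4 0 0 0" --pt "0.5 0.05 11.6 0 0 0" --pt "0.5 0.05 11.7 0 0 0"

```text
clock: 9.72
eef_pos: [472.4, 279.0, 51.8]
eef_rot: [3.139, -0.0, 1.786]
wrist_force: [1.2, -0.9, 2.6]
finger_gap: 0.8
```

Request:
servo_tool --pt "0 0 0.05 0 0 0" --pt "0 0 0.1 0 0 0" --pt "0 0 0.15 0 0 0" --pt "0 0 0.2 0 0 0" --pt "0 0 0.25 0 0 0" --pt "0 0 0.3 0 0 0" --pt "0 0 0.3 0 0 0" --pt "0 0 0.3 0 0 0" --pt "0 0 0.3 0 0 0" --pt "0 0 0.3 0 0 0"

```text
clock: 10.55
eef_pos: [471.9, 279.2, 48.9]
eef_rot: [3.14, -0.0, 1.786]
wrist_force: [-3.5, -3.4, 16.8]
finger_gap: 0.6
```

The round key is bottomed at 48.9 mm with 17 N. I'll lift and move 110 mm to the bar key.

Request:
servo_tool --pt "0 0 -1 0 0 0" --pt "0 0 -3 0 0 0" --pt "0 0 -6 0 0 0" --pt "0 0 -8 0 0 0" --pt "-3 0 -8 0 0 0" --pt "-6 0 -8 0 0 0" --pt "-9 0 -8 0 0 0" --pt "-11 0 -8 0 0 0" --pt "-11 0 -8 0 0 0" --pt "-11 0 -8 0 0 0"

```text
clock: 11.38
eef_pos: [494.8, 170.9, 127.5]
eef_rot: [-3.141, -0.0, 1.784]
wrist_force: [0.2, 0.2, 0.5]
finger_gap: 0.1
```

```bash
python3 go.py 495 172.2 58 12.5;  python3 - <<'E'
from cell import *
from h import *
from scipy.spatial.transform import Rotation as Ro
s=read_state();c=camera("wrist");cv2.imwrite("pics/w5.png",c["pixels"][:,:,::-1])
M=np.eye(4);M[:3,:3]=Ro.from_euler("xyz",s["eef_rot"]).as_matrix();M[:3,3]=s["eef_pos"]
P=np.linalg.inv(M@c["mount"])
for n,p in (("round up",(471,279.5,55)),("round dn",(471,279.5,49)),("bar end",(489.6,196.6,55)),("square",(482.2,230.7,55)),("cross",(460.4,328,55)),("tip",s["eef_pos"])):
    q=P[:3,:3]@np.array(p)+P[:3,3];print(n,c["fx"]*q[0]/q[2]+c["cx"],c["fy"]*q[1]/q[2]+c["cy"])
E
```

```text
t 11.3833 p [494.842 170.94  127.472] F [0.156 0.209 0.537] gap 0.13128665751845695 j [0.263 0.321 1.685 0.    1.136 0.049]
cm [0.118 0.046 6.947] rot [-0.001 -0.    -0.005] rows 1.694722718330871
round up 278.757200101842 85.43284469852102
round dn 278.7770744584877 86.43436332631167
bar end 279.6276644890835 190.29122185819068
square 279.58092256609325 149.61404855416382
cross 278.5305702527405 13.881992282557121
tip 279.20635304908404 251.7254900538035
```

View pics/w5.png

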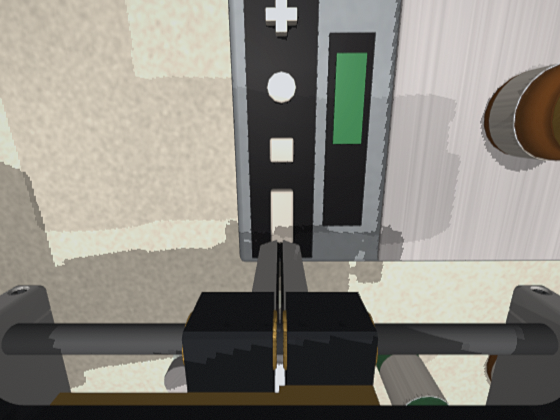

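The bar key's end is seen at (282,190) and predicted at (280,190). The square and cross keys are untouched. Pressing the bar now.

Request:
servo_tool --pt "0.1 0 2 0 0 0" --pt "0.1 0 4 0 0 0" --pt "0.1 0 6 0 0 0" --pt "0.1 0 6.8 0 0 0" --pt "0.1 0 7.1 0 0 0" --pt "0.1 0 7.3 0 0 0" --pt "0.1 0 7.4 0 0 0" --pt "0.1 0 7.5 0 0 0" --pt "0.1 0 7.6 0 0 0" --pt "0.1 0 7.7 0 0 0"

```text
clock: 12.27
eef_pos: [495.3, 172.7, 51.1]
eef_rot: [3.14, -0.0, 1.786]
wrist_force: [0.2, 2.6, 2.6]
finger_gap: 0.6
```

Request:
servo_tool --pt "0 0 0.05 0 0 0" --pt "0 0 0.1 0 0 0" --pt "0 0 0.15 0 0 0" --pt "0 0 0.2 0 0 0" --pt "0 0 0.25 0 0 0" --pt "0 0 0.3 0 0 0" --pt "0 0 0.3 0 0 0" --pt "0 0 0.3 0 0 0" --pt "0 0 0.3 0 0 0" --pt "0 0 0.3 0 0 0"

```text
clock: 13.1
eef_pos: [495.2, 172.5, 48.8]
eef_rot: [3.14, -0.0, 1.786]
wrist_force: [-5.6, 0.3, 19.4]
finger_gap: 0.5
```

Bottomed at 48.8 mm with 19 N. I'll lift straight up and back away for the final check.

Request:
servo_tool --pt "0 0 -1 0 0 0" --pt "0 0 -3 0 0 0" --pt "0 0 -6 0 0 0" --pt "0 0 -9 0 0 0" --pt "0 0 -13 0 0 0" --pt "0 0 -17 0 0 0" --pt "-2 -3 -18 0 0 0" --pt "-4 -6 -18 0 0 0" --pt "-5 -9 -18 0 0 0" --pt "-5 -9 -18 0 0 0"

```text
clock: 13.93
eef_pos: [414.2, 102.3, 227.6]
eef_rot: [-3.141, 0.001, 1.784]
wrist_force: [-0.3, -0.2, -0.7]
finger_gap: 0.5
```

Run:
```python
from cell import *
import cv2
k=lambda im,x,y,w,h,f:cv2.resize(im[y:y+h,x:x+w],None,fx=f,fy=f,interpolation=cv2.INTER_CUBIC)
for n in ("scene","top","wrist"):
    cv2.imwrite(f"pics/{n}6.png",camera(n)["pixels"][:,:,::-1])
s=cv2.imread("pics/scene6.png");s0=cv2.imread("pics/scene0.png")
cv2.imwrite("pics/f1.png",cv2.hconcat([k(s0,330,200,80,60,5),k(s,330,200,80,60,5)]))
cv2.imwrite("pics/f2.png",cv2.hconcat([k(s,200,110,100,90,4),k(s,290,200,120,90,3.34)[:,:400].copy() if False else cv2.resize(s[200:290,290:390],(400,360))]))
```

```text
(no output)
```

View pics/f1.png

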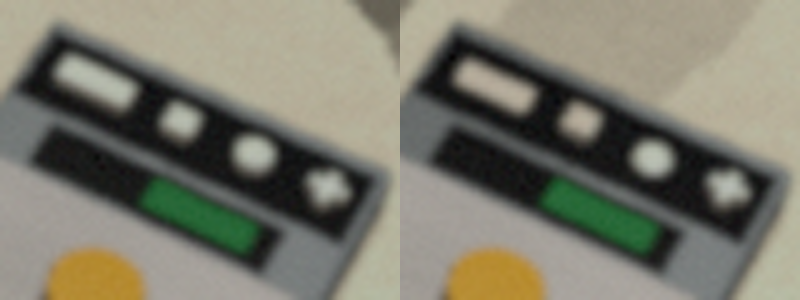

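View pics/f2.png

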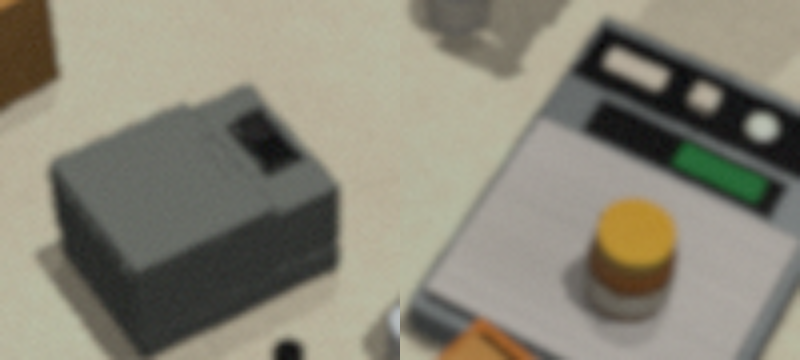

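View pics/scene6.png

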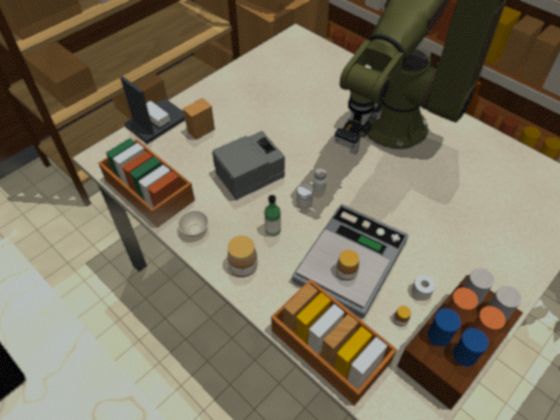

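View pics/wrist6.png

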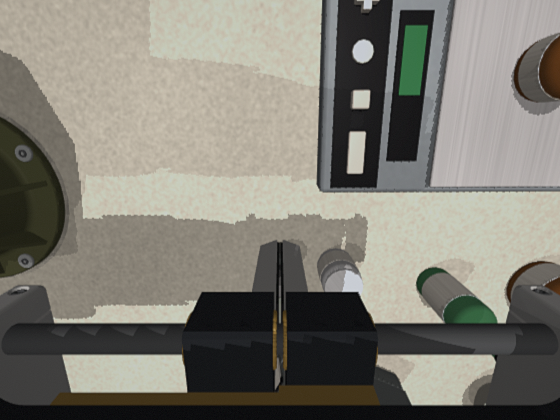

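In the before/after crops, the bar (495,85) and round key (653,160) have lost their visible sides, so they are down. The square and cross keys still stand up. The lid is flat, the rocker is tipped on, and the jar and other goods are where they were. Handing in.

```bash
python3 -c "
from cell import *
print(sign_off())"
```

```text
the job is handed in; nothing more can be done
None
```

I did all four steps in the order asked with closed fingers, and handed the job in at about 14 s on the robot's clock.

| Step | Stop height | Force at the stop |
|---|---|---|
| Lid pushed shut | 120.0 mm | 21 N |
| Raised half of the rocker pressed to on | 119.1 mm | 17 N |
| Round key pressed down | 48.9 mm | 17 N |
| Long bar key pressed down | 48.8 mm | 19 N |

All four stop heights match the fully shut or fully down heights you gave.

The last pictures show the lid flat, the rocker tipped over, and the round and bar keys down. The square and cross keys are still up, the jar and the other goods look unmoved, and the gripper is clear of everything. No check failed. The first position estimates for the printer differed by up to about 5 mm between views, and the wrist camera settled that before I pressed the rocker.

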